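Ease a glass case lid shut on a finger

ROBOT

A 6-joint arm with a two-finger parallel gripper is mounted at the origin on a cart in front of the work surface, level with it; the furniture and walls round the work are solid. World frame = base frame: x ahead of the robot, y to its left, z up, the work surface at z = 0. Lengths are in mm, angles in rad, forces in N, time in s.
With the tool pointing down it reaches from about 350 to 800 mm from the base axis. Payload 7.3 kg.
Tool frame: the origin (TCP) lies at the very end of the fingers, on their centre line; the grasp point (between the pads) lies 19 mm behind it; z points along the fingers, y is the direction in which the jaws open and shut (so a half turn about z gives the same grasp; the last joint's range is limited). The gripper opens to 85 mm and grips with 20 to 120 N. Pads are 22 mm wide; open, the fingers measure 114 mm over their backs; the gripper's body (76 mm by 85 mm) begins 54 mm behind the grasp point. The pads swing forward as they close: fully open they stand 13 mm farther back than shut.
Start: joints at [-1.468, 0.342, 1.524, -0, 1.275, -0.146], TCP at [129.298, -508.848, 231.322] pointing down, gripper open.
Joint ranges: [-2.53, 2.53], [-0.77, 2.02], [0.04, 2.7], [-1, 4.14], [0.28, 2.66], [-3.11, 3.11]. Speed limits (rad/s): [2.57, 2.57, 3.14, 3.14, 3.14, 3.14].

INTERFACE

Orientations are given as a unit quaternion [w, x, y, z].
In Python, from bench import status, eyes, env gives the robot as it stands.
- The arm moves only by the shell command python3 -m creep 'ROWS' [FORCE]. ROWS is JSON, a list of rows, each a list of 3 entries, a list of its own where there are three numbers: the shift along the tool's x, y, z in mm, then the turn about the tool's z in rad, then the finger opening in mm, from 0 to 85.4. A call has 1 to 20 rows; each row shifts and turns the commanded pose from where the row before left it, along the tool's axes as they then stand; what a row does not reach is not made up. A row lasts 1/12 s, in which the tool goes at most 41.7 mm and 7.16 degrees, less where a joint would pass 70% of its speed; a pose out of reach is approached as far as the arm can. A call is refused whole if a number of a shift passes 41.7 or a number of a turn 0.125, either way. A call with a gripper value outside its range is refused whole. The fingers move at their own pace and stop on an object; FORCE is the grip in N (left out, the last holds). Time passes only in rows, so rows that do not move let the fingers close. It gives the time, the measured TCP pose, the force and the opening at its end, in the units of the state.
- status.read_state(): the state, without advancing time (a new reading comes with each control period).
- eyes.get_image(name): name is "side" or "top"; returns a dict with "image" (480x640x3 uint8, red, green, blue), "range_z" (480x640 float32, mm along the optical axis (not along the pixel's ray), 0 where there is no reading), "intrinsics" (3x3 intrinsics, pixels), "world_from_camera" (4x4, takes a point from camera to world coordinates). Camera axes: x right, y down, z forward; pixel columns grow to the right and rows downward; lengths in mm; the calibration is good to about 2 mm. A picture is of the moment at which its call begins.
- env.close_job(): hands the job in, once; it reports no verdict.
The state is a dict: "time": time; "joint_pos": joint angles; "joint_vel": joint speeds; "joint_efforts": joint torques, N m; "tcp_pos": TCP position; "tool_rot": TCP orientation; "contact_force": force on the tool from outside, world axes, zero at the start; "moment": the same for the moment, N m; "finger_gap": finger opening in mm.
Only numpy, scipy, OpenCV 4.12 (cv2) and the standard library are available. Lean on these libraries where they do the work, as an engineer would, in place of code of your own. Each camera call takes 0.05 s, during which the arm holds its last target. There are 200 camera calls.

TASK

Shut the glass lid of the parts case gently: tip it forward past upright with a finger, catch it on a finger as it falls, and let it down on that finger until it lies fully shut, never letting it slam. Do not grip or lift anything, do not force the lid, leave the solder reel in the case and the saw and the foam block as they lie, and finish clear of the case.

Things in the scene. Friction and masses are not known exactly. Their poses are not given: they have to be found in the camera images.
- case: Fixed plywood parts case, 110 mm deep (its x) x 190 mm wide (its y), walls 9 mm, rim with black gasket 90 mm above the desk. Origin: centre of its underside, on the desk; x points from the front wall (roughly facing the robot) to the hinge side, y to the left seen from the front, z up. The lid is hinged along the top of the +x side. A solder reel and four LED boards lie inside, below the rim.
- lid (a joint): Lid angle, rad: 0 fully shut on the gasket, 1.57 upright, stop at 1.78 (leaning away from the robot). Aluminium frame with glass pane, 10 mm thick, 194 mm wide, reaching 122 mm from the pin; 0.3 to 0.5 kg. The stiff hinge (0.04 N m, damped) lets it stand within 0.1 to 0.2 rad of upright; farther forward it falls, slamming at 2 to 4 rad/s. Near shut it weighs 1.2 to 2.3 N on a finger under its tab.
- lid_tab (a point): Middle of the lid's free edge, on the centre line of the 8 mm thick rolled edge of its pull tab, 152 mm from the hinge pin; lid shut: 92 mm above the desk. The tab is a 4 mm plate, 56 mm wide along the case's y, standing out 30 mm from the lid's frame. Lid shut, it overhangs the front wall by 39 mm with free space below, so a finger can be under it and be drawn out forwards.
- lid_pin (a point): Middle of the hinge pin, at (62, 0, 95) mm in the case's frame. The lid turns about the case's y axis through this point.
- solder_reel: Solder reel with green flanges, 60 mm across, 35 mm high, standing loose on the floor of the case in its left-hand half; origin at the centre of its underside. Not to be touched.
- pull_saw: Pull saw, 353 mm long (its y), 32 mm wide, 22 mm thick, lying on the desk to the right of the case; origin under its middle. Not to be touched.
- foam_offcut: Light white foam block, 260 mm long (its x) x 100 mm x 45 mm high, loose on the desk behind the case; origin at the centre of its underside. Not to be touched.

How it is judged (in metres and radians):
On the way, in this order (a step that is already met when the one before it is completed fails the run):
1. the lid is tipped forward past upright (value of joint lid below 1.5 rad).
2. the falling lid is caught and borne by a finger, still at least a third open (value of joint lid between 0.5 and 1.3 rad and contact force between the fingers and lid above 0.1 N and velocity of joint lid above -1.2 rad/s), for 0.15 s.
3. the lid is let down on the finger to just above the rim (value of joint lid between 0.03 and 0.35 rad and contact force between the fingers and lid above 0.1 N and velocity of joint lid above -1.2 rad/s), for 0.1 s.
At the end, for the whole second after the job is handed in: The lid lies shut (within 0.02 rad, about 3 mm at the tab) and at rest; the reel is within 20 mm and the saw and the foam block are within 30 mm of where they were (value of joint lid below 0.02 rad and velocity of joint lid between -0.05 and 0.05 rad/s and distance of solder_reel from where it was at the start of the episode below 0.02 m and linear speed of solder_reel below 0.02 m/s and distance of each of pull_saw, foam_offcut from where it was at the start of the episode below 0.03 m); the robot touches nothing.
It fails at once if the lid slams: it comes down the last 18 mm faster than 1.5 rad/s (about 0.23 m/s at the tab) (value of joint lid below 0.12 rad and velocity of joint lid below -1.5 rad/s).
It fails at once if the lid is pinched, forced or struck: more than 20 N between it and the fingers or hand (contact force between any of the fingers, the arm and lid above 20 N).
It fails at once if the solder reel is moved or lifted (distance of solder_reel from where it was at the start of the episode above 0.02 m).
It fails at once if the saw or the foam block is moved or lifted (distance of any of pull_saw, foam_offcut from where it was at the start of the episode above 0.03 m).
It also fails if it takes over 45 s, if anything falls off the work surface, if the arm or the gripper's body presses on something with over 40 N, if the wrist force passes 120 N, or if a joint passes its speed limit or range.

## Working session

There is one attempt and no reset: what is moved stays moved. The work goes in short steps, Python scripts to look and compute and a shell command to move; the robot and the scene stay as the last step left them, time stands still between calls to the robot, and variables do not carry over. Pictures are saved under pics/ and viewed, about 8 in all and at most 12, crops included, and the job is handed in when it is done.

```bash
ls; mkdir -p pics
python3 - <<'E'
from bench import status, eyes
import cv2,numpy as np
print(status.read_state())
for n in("side","top"):
    d=eyes.get_image(n); cv2.imwrite(f"pics/{n}0.png",d["image"][:,:,::-1]); np.savez(f"{n}0.npz",**d)
    print(n,d["intrinsics"],d["world_from_camera"].round(3))
E
```

```text
pics
{'time': 0.0, 'joint_pos': array([-1.46799150e+00,  3.42779213e-01,  1.52502586e+00, -2.67889015e-05,
        1.27541916e+00, -1.45994827e-01]), 'joint_vel': array([-3.09059417e-04, -7.20263787e-04, -4.56937286e-04,  4.84556273e-04,
        5.24237337e-06,  2.57992199e-03]), 'joint_efforts': array([ 2.62145462e-03, -4.33675146e+01, -2.46005934e+01, -1.72543758e-05,
        8.01487797e-03, -5.34741957e-06]), 'tcp_pos': array([ 129.25001646, -508.41642175,  230.59356722]), 'tool_rot': array([-8.15873152e-04,  9.92271500e-01,  1.24083057e-01,  4.80734900e-06]), 'contact_force': array([ 0.12397882, -0.25315296,  0.48311633]), 'moment': array([0.00834212, 0.01230289, 0.03169622]), 'finger_gap': 85.58322397063391}
side [[523.49766204   0.         325.10265504]
 [  0.         523.49766204 226.77296473]
 [  0.           0.           1.        ]] [[ 9.080000e-01 -2.360000e-01  3.470000e-01  2.464230e+02]
 [-4.190000e-01 -5.390000e-01  7.310000e-01 -1.076852e+03]
 [ 1.400000e-02 -8.080000e-01 -5.880000e-01  6.317420e+02]
 [ 0.000000e+00  0.000000e+00  0.000000e+00  1.000000e+00]]
top [[481.90640041   0.         324.64019283]
 [  0.         481.90640041 250.01944808]
 [  0.           0.           1.        ]] [[-5.00000e-03 -9.95000e-01  9.70000e-02  4.82014e+02]
 [-1.00000e+00  6.00000e-03  7.00000e-03 -4.24013e+02]
 [-7.00000e-03 -9.70000e-02 -9.95000e-01  9.35868e+02]
 [ 0.00000e+00  0.00000e+00  0.00000e+00  1.00000e+00]]
```

View pics/side0.png

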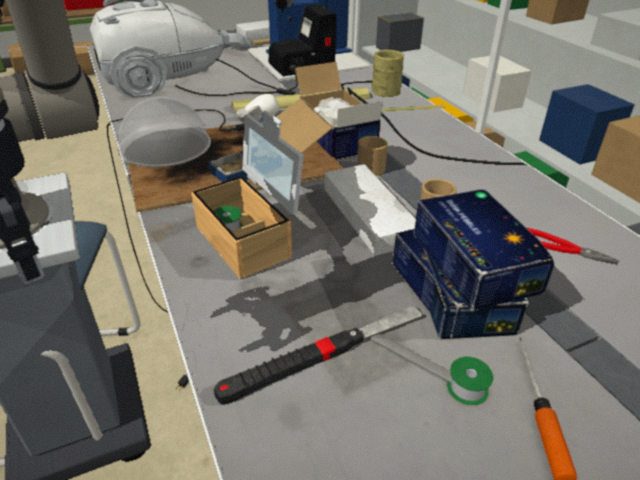

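View pics/top0.png

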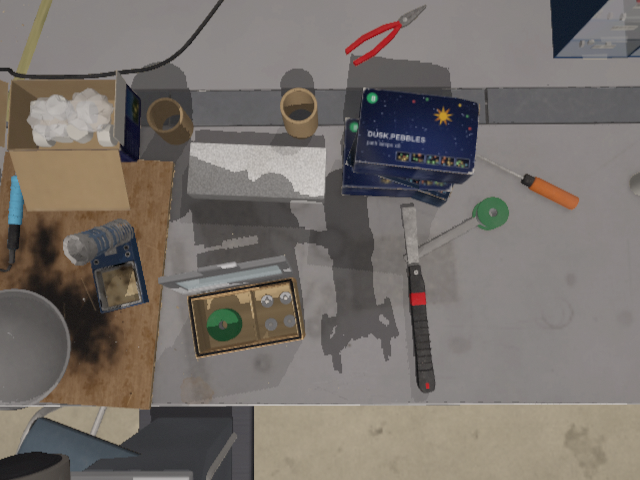

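The top view shows the case rim from (189,297) to (302,340), with the lid standing behind it at about row 272 and the foam behind that. The side view shows the lid open and leaning back. Next I'll measure the scene.

```bash
cat > h.py <<'E'
import numpy as np
def ray(d,uv,z):
    K=d["intrinsics"];T=d["world_from_camera"]
    uv=np.atleast_2d(uv).astype(float)
    r=np.c_[(uv-K[:2,2])/[K[0,0],K[1,1]],np.ones(len(uv))]@T[:3,:3].T
    s=(z-T[2,3])/r[:,2:]
    return T[:3,3]+s*r
def cloud(d):
    K=d["intrinsics"];T=d["world_from_camera"];Z=d["range_z"]
    v,u=np.indices(Z.shape)
    P=np.stack([(u-K[0,2])/K[0,0]*Z,(v-K[1,2])/K[1,1]*Z,Z],-1)
    return P@T[:3,:3].T+T[:3,3]
def case_frame(P,c,yaw):
    ex=np.array([np.cos(yaw),np.sin(yaw),0]);ey=np.array([-ex[1],ex[0],0])
    q=P-np.r_[c,0];return np.stack([q@ex,q@ey,q[...,2]],-1)
E
python3 - <<'E'
import numpy as np,cv2
from h import *
t=np.load("top0.npz");s=np.load("side0.npz")
print("rim t",ray(t,[(189,297),(295,279),(302,340),(196,356)],90).round(0).tolist())
P=cloud(t)
# rim points from top depth
sub=P[270:365,180:310].reshape(-1,3);im=t["image"][270:365,180:310].reshape(-1,3)
m=(abs(sub[:,2]-90)<4)
print(m.sum());box=cv2.minAreaRect(sub[m][:,:2].astype(np.float32));print("box",box,cv2.boxPoints(box).round(0).tolist())
# high points = lid
for d,sl in((t,np.s_[250:300,155:310]),(s,np.s_[105:215,235:310])):
    Q=cloud(d)[sl].reshape(-1,3);Q=Q[(d["range_z"][sl].ravel()>0)&(Q[:,2]>110)&(Q[:,2]<270)]
    print(len(Q),Q.min(0).round(),Q.max(0).round())
    np.save("q_%d.npy"%len(Q),Q)
E
```

```text
rim t [[483.0, -180.0, 90.0], [514.0, -366.0, 90.0], [408.0, -378.0, 90.0], [382.0, -195.0, 90.0]]
1537
box ((448.79168701171875, -276.60955810546875), (113.31407165527344, 190.267822265625), 9.676019668579102) [[377.0, -192.0], [409.0, -380.0], [521.0, -361.0], [489.0, -173.0]]
2588 [ 490. -362.  110.] [ 544. -169.  252.]
3915 [ 490. -363.  110.] [587.  21. 251.]
```

```bash
python3 -m creep '[[[0,41,0],0,85],[[0,41,0],0,85],[[0,41,0],0,85],[[0,41,0],0,85],[[0,41,0],0,85],[[0,41,0],0,85],[[0,41,0],0,85],[[0,41,0],0,85],[[0,41,0],0,85],[[0,41,0],0,85]]'; python3 -c "
from bench import status as s;d=s.read_state();print(d['joint_pos'].round(3),d['tool_rot'].round(4))"
```

```text
time: 0.93
tcp_pos: [207.3, -818.8, 213.1]
tool_rot: [0.014, 0.992, 0.124, 0.002]
contact_force: [-1.5, 1.7, 1.6]
finger_gap: 85.0
[-1.415  1.153  0.036  0.004  1.924 -0.091] [0.014  0.9922 0.124  0.0022]
```

```bash
python3 -m creep '[[[0,41,0],0,85],[[0,41,0],0,85],[[0,41,0],0,85],[[0,0,0],0,85]]'; python3 -m creep '[[[0,-20,0],0,85],[[0,-20,0],0,85],[[0,0,0],0,85]]';python3 -c "
from bench import status as s;d=s.read_state();print(d['joint_pos'].round(3),d['tool_rot'].round(4))"
```

```text
time: 1.27
tcp_pos: [215.7, -851.7, 190.2]
tool_rot: [0.054, 0.991, 0.124, 0.007]
contact_force: [-0.3, -0.1, -1.2]
finger_gap: 84.4
time: 1.52
tcp_pos: [207.4, -817.4, 184.2]
tool_rot: [0.046, 0.991, 0.124, 0.007]
contact_force: [1.4, -0.3, -3.3]
finger_gap: 85.0
[-1.417  1.008  0.431  0.011  1.61  -0.094] [0.0459 0.9912 0.124  0.0066]
```

The tilt grows at the reach limit and stays after I pull back. That should let me slope the finger under the tab.

```bash
python3 -m creep '[[[0,41,0],0,85],[[0,41,0],0,85],[[0,41,0],0,85],[[0,41,0],0,85],[[0,41,0],0,85],[[0,41,0],0,85],[[0,41,0],0,85],[[0,41,0],0,85],[[0,41,0],0,85],[[0,41,0],0,85],[[0,41,0],0,85],[[0,41,0],0,85]]';python3 -c "
from bench import status as s;d=s.read_state();print(d['joint_pos'].round(3),d['tool_rot'].round(4),d['joint_pos'][[1,2,4]].sum())"
```

```text
time: 2.52
tcp_pos: [238.8, -943.7, 199.4]
tool_rot: [0.201, 0.972, 0.121, 0.025]
contact_force: [0.4, -0.2, -0.1]
finger_gap: 84.7
[-1.413  1.2    0.036  0.036  1.499 -0.086] [0.201  0.9717 0.1215 0.025 ] 2.735207843612712
```

```bash
cat > fk.py <<'E'
import numpy as np
from scipy.optimize import least_squares
from scipy.spatial.transform import Rotation as R
def fk(q,p):
    a,h,L2,e,L3,L4=p
    v=np.array([a,0,h]);r=R.from_euler('y',q[1]);v=v+r.apply([0,0,L2])
    r=r*R.from_euler('y',q[2]);v=v+r.apply([e,0,L3])
    r=r*R.from_euler('z',q[3])*R.from_euler('y',q[4])*R.from_euler('z',q[5]);v=v+r.apply([0,0,L4])
    b=R.from_euler('z',q[0]);return b.apply(v),b*r
Q=np.array([[-1.46799,.34278,1.52503,0,1.27542,-.146],[-1.415,1.153,.036,.004,1.924,-.091],[-1.417,1.008,.431,.011,1.61,-.094],[-1.413,1.2,.036,.036,1.499,-.086]])
X=np.array([[129.25,-508.4,230.6],[207.3,-818.8,213.1],[207.4,-817.4,184.2],[238.8,-943.7,199.4]])
s=least_squares(lambda p:np.ravel([fk(q,p)[0]-x for q,x in zip(Q,X)]),[0,300,400,0,400,250])
P=s.x
lo=np.array([-2.53,-.77,.04,-1,.28,-3.11]);hi=np.array([2.53,2.02,2.7,4.14,2.66,3.11])
def ik(pos,rot,q0):
    def f(q):
        v,r=fk(q,P);return np.r_[(v-pos)/100,(rot.inv()*r).as_rotvec()*3]
    return least_squares(f,np.clip(q0,lo+.01,hi-.01),bounds=(lo,hi))
if __name__=="__main__":
    print(P.round(1),np.abs(s.fun).max())
    for q in Q: print(fk(q,P)[1].as_quat()[[3,0,1,2]].round(3))
    T0=R.from_quat([.9923,.1241,0,-.0008])
    yw=.169
    for tilt in(0,.4,.6,.8,1.0):
      for jaw in(0,np.pi/2):
        z=np.array([np.sin(tilt)*np.cos(yw),np.sin(tilt)*np.sin(yw),-np.cos(tilt)])
        yy=np.array([-np.sin(yw),np.cos(yw),0]);M=R.from_matrix(np.c_[np.cross(yy,z),yy,z])*R.from_euler('z',jaw)
        for n,pt in(("shut",(355,-293,75)),("up",(470,-275,230))):
            best=min((ik(pt,M*R.from_euler('z',k*np.pi),[-.6,.2,1.8,w,1,g]) for k in(0,1) for w in(0.,1.,3.) for g in(-2.,0,2.)),key=lambda o:o.cost)
            print(tilt,round(jaw,1),n,round(best.cost,4),best.x.round(2))
E
python3 fk.py
```

```text
[ 10.3 269.8 497.9  38.7 369.8 363. ] 76.6504356411022
[-0.001  0.614  0.789  0.001]
[ 0.012  0.614  0.789 -0.008]
[ 0.037  0.613  0.789 -0.028]
[ 0.16   0.601  0.773 -0.124]
0 0 shut 0.0 [-0.69  0.43  1.9  -0.    0.81  2.28]
0 0 up 0.0 [-0.53  0.39  1.46  0.    1.3   2.44]
0 1.6 shut 0.0 [-0.69  0.43  1.9   0.    0.81  0.71]
0 1.6 up 0.0 [-0.53  0.39  1.46 -0.    1.3   0.87]
0.4 0 shut 0.0 [-0.97  0.38  2.13  0.71  0.57 -1.74]
0.4 0 up 0.0 [-0.73  0.23  1.77  0.39  0.92 -1.11]
0.4 1.6 shut 0.0 [-0.97  0.38  2.13  0.71  0.57 -0.17]
0.4 1.6 up 0.0 [-0.73  0.23  1.77  0.39  0.92  0.46]
0.6 0 shut 0.0 [-1.13  0.44  2.21  1.14  0.64  0.85]
0.6 0 up 0.0 [-0.86  0.21  1.91  0.72  0.82 -1.48]
0.6 1.6 shut 0.0 [-1.13  0.44  2.21  1.14  0.64 -0.72]
0.6 1.6 up 0.0 [-0.86  0.21  1.91  0.72  0.82  0.09]
0.8 0 shut 0.0 [-1.29  0.56  2.27  1.38  0.81  0.43]
0.8 0 up 0.0 [-0.98  0.24  2.04  1.1   0.83 -1.92]
0.8 1.6 shut 0.0 [-1.29  0.56  2.27  1.38  0.81 -1.14]
0.8 1.6 up 0.0 [-0.98  0.24  2.04  1.1   0.83  2.79]
1.0 0 shut 0.0 [-1.42  0.72  2.29  1.48  1.01  0.15]
1.0 0 up 0.0 [-1.09  0.33  2.15  1.41  0.95  0.81]
1.0 1.6 shut 0.0 [-1.42  0.72  2.29  1.48  1.01  1.72]
1.0 1.6 up 0.0 [-1.09  0.33  2.15  1.41  0.95  2.38]
```

```bash
python3 - <<'E'
s=open('fk.py').read()
s=s.replace("a,h,L2,e,L3,L4=p","a,h,L2,e,L3,L4,d=p").replace("v=np.array([a,0,h])","v=np.array([a,d,h])").replace("[0,300,400,0,400,250]","[0,300,400,0,400,250,77]").replace("R.from_euler('z',q[5])","R.from_euler('z',q[5]+np.pi/2)")
open('fk.py','w').write(s)
E
python3 fk.py
python3 - <<'E'
from bench import eyes
from h import *
import numpy as np
d=np.load("side0.npz");P=cloud(d).reshape(-1,3);P=P[(d["range_z"].ravel()>0)]
for x in range(300,1100,100):
  print(x,[int(P[(P[:,0]>x)&(P[:,0]<x+100)&(P[:,1]>y)&(P[:,1]<y+100),2].max(initial=-999)) for y in range(-600,900,100)])
E
```

```text
[-4.000e-01  2.225e+02  5.065e+02  4.610e+01  3.798e+02  3.138e+02
  7.640e+01] 0.30794117693795897
[-0.001  0.992  0.124  0.   ]
[0.014 0.992 0.124 0.002]
[0.046 0.991 0.124 0.007]
[0.201 0.972 0.121 0.025]
0 0 shut 0.0 [-0.86  0.43  1.9  -0.    0.81  0.55]
0 0 up 0.0 [-0.67  0.38  1.47  0.    1.29  0.73]
0 1.6 shut 0.0 [-0.86  0.43  1.9   0.    0.81  2.12]
0 1.6 up 0.0 [-0.67  0.38  1.47  0.    1.29  2.3 ]
0.4 0 shut 0.0 [-1.12  0.38  2.1   0.66  0.65 -0.26]
0.4 0 up 0.0 [-0.87  0.24  1.74  0.41  0.99  0.33]
0.4 1.6 shut 0.0 [-1.12  0.38  2.1   0.66  0.65  1.31]
0.4 1.6 up 0.0 [-0.87  0.24  1.74  0.41  0.99  1.9 ]
0.6 0 shut 0.0 [-1.27  0.42  2.18  1.    0.73 -0.71]
0.6 0 up 0.0 [-0.98  0.22  1.87  0.71  0.92  0.02]
0.6 1.6 shut 0.0 [-1.27  0.42  2.18  1.    0.73 -2.28]
0.6 1.6 up 0.0 [-0.98  0.22  1.87  0.71  0.92  1.59]
0.8 0 shut 0.0 [-1.4   0.52  2.24  1.22  0.87 -1.06]
0.8 0 up 0.0 [-1.09  0.23  1.99  1.02  0.93 -0.34]
0.8 1.6 shut 0.0 [-1.4   0.52  2.24  1.22  0.87  0.51]
0.8 1.6 up 0.0 [-1.09  0.23  1.99  1.02  0.93  1.23]
1.0 0 shut 0.0 [-1.52  0.65  2.28  1.33  1.04 -1.32]
1.0 0 up 0.0 [-1.19  0.3   2.09  1.28  1.03 -0.67]
1.0 1.6 shut 0.0 [-1.52  0.65  2.28  1.33  1.04 -2.89]
1.0 1.6 up 0.0 [-1.19  0.3   2.09  1.28  1.03 -2.24]
300 [23, 3, 90, 92, 91, 15, 99, 132, 129, 5, 5, 222, 257, 247, -711]
400 [25, 2, 92, 119, 182, 44, 97, 130, 128, -999, 3, 220, 253, 236, -999]
500 [24, 3, 217, 250, 216, 161, 152, 34, 20, 8, 11, 217, 232, 232, -999]
600 [149, 75, 47, 48, 47, 61, 61, 60, 68, 25, 9, 183, 198, 197, -999]
700 [150, 150, 88, 48, 73, 142, 98, 158, 156, 25, 28, 44, 126, 121, 32]
800 [150, 150, 90, 3, 74, 143, 105, 158, 154, 26, 46, 94, 222, 205, 17]
900 [14, 12, -999, 3, 37, 87, 3, 75, 36, 38, 124, 200, 220, 198, 11]
1000 [15, 13, 3, 10, 12, 3, 4, 6, 122, 122, 7, 201, 200, 197, -999]
```

```bash
cat > rel.py <<'E'
import sys,numpy as np
from bench import status
from scipy.spatial.transform import Rotation as R
def rt():
    d=status.read_state();w,x,y,z=d["tool_rot"];return d,R.from_quat([x,y,z,w])
def rep():
    d,r=rt();M=r.as_matrix();z=M[:,2]
    yw=.169
    print("t",round(d["time"],2),"tcp",d["tcp_pos"].round(1),"F",d["contact_force"].round(1),"gap",round(d["finger_gap"],1),"q",d["joint_pos"].round(2))
    print(" tilt",round(np.arccos(-z[2]),3),"az",round(np.degrees(np.arctan2(z[1],z[0])),1),"xt",M[:,0].round(2),"yt",M[:,1].round(2))
    c,s=np.cos(yw),np.sin(yw);p=d["tcp_pos"]-[449,-277,0];print(" tcp in case",np.round([c*p[0]+s*p[1],-s*p[0]+c*p[1],p[2]],1))
    for n,v in(("cx",[c,s,0]),("cy",[-s,c,0]),("up",[0,0,1])): print("  10mm",n,"in tool",(10*M.T@np.array(v)).round(2))
    return d,r
if __name__=="__main__":
    d,r=rep()
    if len(sys.argv)>3:
        v=np.array(list(map(float,sys.argv[1:4])))-d["tcp_pos"];print("delta tool",r.inv().apply(v).round(1),np.linalg.norm(v).round())
E
python3 rel.py 480 340 430
```

```text
t 2.52 tcp [ 238.8 -943.7  199.4] F [ 0.4 -0.2 -0.1] gap 84.7 q [-1.41  1.2   0.04  0.04  1.5  -0.09]
 tilt 0.408 az -75.8 xt [ 0.97  0.25 -0.  ] yt [ 0.23 -0.89  0.4 ]
 tcp in case [-319.3 -621.8  199.4]
  10mm cx in tool [9.97 0.73 0.31]
  10mm cy in tool [ 0.8  -9.15 -3.95]
  10mm up in tool [-0.    3.97 -9.18]
delta tool [ 549.6 -996.  -681.9] 1326.0
```

```bash
python3 -m creep '[[[16,-29,-20],0,85],[[16,-29,-20],0,85],[[16,-29,-20],0,85],[[16,-29,-20],0,85],[[16,-29,-20],0,85],[[16,-29,-20],0,85],[[16,-29,-20],0,85],[[16,-29,-20],0,85],[[16,-29,-20],0,85],[[16,-29,-20],0,85],[[16,-29,-20],0,85],[[16,-29,-20],0,85],[[16,-29,-20],0,85],[[16,-29,-20],0,85],[[16,-29,-20],0,85],[[16,-29,-20],0,85],[[16,-29,-20],0,85]]'; python3 rel.py 480 340 430
```

```text
time: 3.93
tcp_pos: [352.4, -353.0, 312.9]
tool_rot: [0.202, 0.972, 0.121, 0.026]
contact_force: [0.3, 0.5, 0.6]
finger_gap: 85.0
t 3.93 tcp [ 352.4 -353.   312.9] F [0.3 0.5 0.6] gap 85.0 q [-0.82  0.06  1.73 -0.23  1.    0.59]
 tilt 0.41 az -75.6 xt [0.97 0.25 0.  ] yt [ 0.22 -0.89  0.4 ]
 tcp in case [-108.   -58.7  312.9]
  10mm cx in tool [9.97 0.71 0.33]
  10mm cy in tool [ 0.79 -9.14 -3.97]
  10mm up in tool [ 0.02  3.98 -9.17]
delta tool [ 293.7 -541.1 -362.1] 714.0
```

```bash
python3 -m creep '[[[16,-29,-20],0,85],[[16,-29,-20],0,85],[[16,-29,-20],0,85],[[16,-29,-20],0,85],[[16,-29,-20],0,85],[[16,-29,-20],0,85],[[16,-29,-20],0,85],[[16,-29,-20],0,85],[[16,-29,-20],0,85],[[16,-29,-20],0,85],[[16,-29,-20],0,85],[[16,-29,-20],0,85],[[16,-29,-20],0,85],[[16,-29,-20],0,85],[[16,-29,-20],0,85],[[16,-29,-20],0,85],[[16,-29,-20],0,85],[[16,-29,-20],0,85]]'; python3 -m creep '[[[38,-14,-6],0,85],[[38,-14,-6],0,85],[[38,-14,-6],0,85],[[38,-14,-6],0,85],[[38,-14,-6],0,85],[[38,-14,-6],0,85],[[38,-14,-6],0,85],[[38,-14,-6],0,85],[[38,-14,-6],0,85]]'; python3 rel.py
```

```text
time: 5.43
tcp_pos: [478.4, 321.4, 436.7]
tool_rot: [0.199, 0.972, 0.121, 0.026]
contact_force: [0.8, 0.5, 0.4]
finger_gap: 85.1
time: 6.18
tcp_pos: [641.3, 420.7, 359.6]
tool_rot: [0.183, 0.971, 0.134, 0.079]
contact_force: [0.0, 0.6, 0.4]
finger_gap: 84.7
t 6.18 tcp [641.3 420.7 359.6] F [0.  0.6 0.4] gap 84.7 q [ 0.64  1.    0.04 -0.47  2.09  1.7 ]
 tilt 0.401 az -58.7 xt [0.95 0.29 0.1 ] yt [ 0.23 -0.9   0.38]
 tcp in case [306.9 655.5 359.6]
  10mm cx in tool [9.87 0.76 1.44]
  10mm cy in tool [ 1.24 -9.24 -3.63]
  10mm up in tool [ 1.05  3.76 -9.21]
```

```bash
python3 -m creep '[[[35,-17,-9],0,85],[[35,-17,-9],0,85],[[35,-17,-9],0,85],[[35,-17,-9],0,85],[[35,-17,-9],0,85],[[35,-17,-9],0,85],[[35,-17,-9],0,85],[[35,-17,-9],0,85],[[35,-17,-9],0,85],[[35,-17,-9],0,85]]'; python3 rel.py
```

```text
time: 7.02
tcp_pos: [693.8, 513.9, 313.1]
tool_rot: [0.133, 0.961, 0.157, 0.188]
contact_force: [0.3, -0.1, -0.6]
finger_gap: 85.1
t 7.02 tcp [693.8 513.9 313.1] F [ 0.3 -0.1 -0.6] gap 85.1 q [ 0.7   1.07  0.04 -0.43  1.81  1.79]
 tilt 0.464 az -26.0 xt [0.88 0.35 0.32] yt [ 0.25 -0.92  0.31]
 tcp in case [374.4 738.4 313.1]
  10mm cx in tool [9.27 0.94 3.63]
  10mm cy in tool [ 1.98 -9.45 -2.61]
  10mm up in tool [ 3.19  3.13 -8.94]
```

```bash
python3 -m creep '[[[36,-17,-8],0,85],[[36,-17,-8],0,85],[[36,-17,-8],0,85],[[36,-17,-8],0,85],[[36,-17,-8],0,85],[[36,-17,-8],0,85],[[36,-17,-8],0,85],[[36,-17,-8],0,85],[[36,-17,-8],0,85],[[36,-17,-8],0,85]]'; python3 rel.py
```

```text
time: 7.85
tcp_pos: [710.0, 598.8, 350.0]
tool_rot: [0.069, 0.935, 0.181, 0.298]
contact_force: [0.0, -0.3, 0.9]
finger_gap: 85.1
t 7.85 tcp [710.  598.8 350. ] F [ 0.  -0.3  0.9] gap 85.1 q [ 0.76  1.06  0.04 -0.43  1.58  1.84]
 tilt 0.623 az -2.2 xt [0.76 0.38 0.53] yt [ 0.3  -0.93  0.24]
 tcp in case [404.6 819.5 350. ]
  10mm cx in tool [8.1  1.36 5.71]
  10mm cy in tool [ 2.46 -9.62 -1.2 ]
  10mm up in tool [ 5.33  2.38 -8.12]
```

```bash
python3 -m creep '[[[33,-22,-9],0,45],[[33,-22,-9],0,45],[[33,-22,-9],0,45],[[33,-22,-9],0,45],[[33,-22,-9],0,45],[[33,-22,-9],0,45]]'; python3 rel.py
python3 - <<'E'
import numpy as np
from rel import *
from fk import ik,fk,P
from h import *
d,r=rt();v,_=fk(d["joint_pos"],P);print("fk err",(v-d["tcp_pos"]).round(1))
M=r.as_matrix();z=M[:,2];c=np.array([np.cos(.169),np.sin(.169),0])
# turn so tool y lies along case-x projected: y' = -sin(t) x + cos(t) y
for s in(1,-1):
    p=s*(c-z*(c@z));p/=np.linalg.norm(p);t=np.arctan2(-p@M[:,0],p@M[:,1])
    rr=r*R.from_euler('z',t)
    print(s,"turn",round(t,3))
    q=d["joint_pos"].copy()
    for pt in((600,300,400),(480,0,400),(420,-280,330),(470,-275,260),(400,-285,180),(345,-293,85)):
        best=min((ik(pt,rr,np.r_[q[:5],q5]) for q5 in(q[5],q[5]+t,q[5]-t)),key=lambda o:o.cost);q=best.x;print(pt,round(best.cost,4),q.round(2))
Q=np.load("q_2588.npy");C=case_frame(Q,[449,-277],.169)
m=C[:,2]>225;print("tab pts",C[m].mean(0).round(1),C[m].min(0).round(),C[m].max(0).round())
m=(C[:,2]>130)&(C[:,2]<215);A=np.polyfit(C[m][:,2],C[m][:,0],1);print("slope",A,"theta~",np.pi/2+np.arctan(A[0]),C[m][:,1].min(),C[m][:,1].max())
F=np.load("top0.npz")
E
```

```text
time: 8.35
tcp_pos: [675.4, 665.6, 396.2]
tool_rot: [0.029, 0.913, 0.194, 0.358]
contact_force: [0.0, 0.2, 0.4]
finger_gap: 45.1
t 8.35 tcp [675.4 665.6 396.2] F [0.  0.2 0.4] gap 45.1 q [ 0.84  1.03  0.04 -0.46  1.49  1.89]
 tilt 0.735 az 7.3 xt [0.67 0.37 0.64] yt [ 0.33 -0.92  0.19]
 tcp in case [381.7 891.1 396.2]
  10mm cx in tool [7.22 1.73 6.7 ]
  10mm cy in tool [ 2.57 -9.66 -0.27]
  10mm up in tool [ 6.43  1.92 -7.42]
fk err [ 0.1 -0.2 -0. ]
1 turn -1.335
(600, 300, 400) 0.0 [ 0.45  0.2   1.48 -0.31  0.78  0.41]
(480, 0, 400) 0.0 [-0.38 -0.22  1.89  0.45  0.85 -0.76]
(420, -280, 330) 0.0 [-1.17  0.04  1.86  0.79  1.15 -1.66]
(470, -275, 260) 0.0 [-1.05  0.17  1.92  0.88  0.94 -1.73]
(400, -285, 180) 0.0 [-1.23  0.24  2.11  1.    0.9  -2.11]
(345, -293, 85) 0.0 [-1.39  0.44  2.25  1.16  0.82 -2.56]
-1 turn 1.806
(600, 300, 400) 0.0 [ 0.45  0.2   1.48 -0.31  0.78 -2.73]
(480, 0, 400) 0.2701 [-0.02 -0.21  1.91 -0.17  0.69 -3.11]
(420, -280, 330) 1.859 [-0.5  -0.07  2.14 -0.49  0.28 -3.11]
(470, -275, 260) 1.5017 [-0.47  0.09  2.07 -0.48  0.28 -3.11]
(400, -285, 180) 1.7566 [-0.54  0.12  2.18 -0.55  0.28 -3.11]
(345, -293, 85) 2.1794 [-0.6   0.24  2.22 -0.63  0.28 -3.11]
tab pts [ 76.4  -0.7 243.9] [ 73. -29. 225.] [ 82.  28. 252.]
slope [ 0.14120031 43.91490623] theta~ 1.7110693084318107 -96.72977860107972 97.7388449011258
```

```bash
python3 -m creep '[[[-15,0,0],-0.12,50],[[0,0,0],-0.12,50],[[0,0,0],-0.12,50],[[0,0,0],-0.12,50],[[0,0,0],-0.12,50],[[0,0,0],-0.12,50],[[0,0,0],-0.12,50],[[0,0,0],-0.12,50],[[0,0,0],-0.12,50],[[0,0,0],-0.12,50],[[0,0,0],-0.12,50],[[0,0,0],-0.015,50]]'; python3 rel.py 455 -276 310
```

```text
time: 9.35
tcp_pos: [668.6, 660.8, 389.0]
tool_rot: [0.242, 0.604, 0.711, 0.265]
contact_force: [-0.1, 0.2, 0.3]
finger_gap: 49.8
t 9.35 tcp [668.6 660.8 389. ] F [-0.1  0.2  0.3] gap 49.8 q [ 0.85  0.95  0.22 -0.47  1.39  0.63]
 tilt 0.735 az 7.2 xt [-0.15  0.99 -0.02] yt [0.73 0.13 0.67]
 tcp in case [374.2 887.5 389. ]
  10mm cx in tool [0.17 7.42 6.7 ]
  10mm cy in tool [10.    0.04 -0.29]
  10mm up in tool [-0.24  6.7  -7.42]
delta tool [-891.4 -329.4 -162.4] 964.0
```

```bash
python3 -m creep '[[[-37,-13.7,-6.8],0,50],[[-37,-13.7,-6.8],0,50],[[-37,-13.7,-6.8],0,50],[[-37,-13.7,-6.8],0,50],[[-37,-13.7,-6.8],0,50],[[-37,-13.7,-6.8],0,50],[[-37,-13.7,-6.8],0,50],[[-37,-13.7,-6.8],0,50],[[-37,-13.7,-6.8],0,50],[[-37,-13.7,-6.8],0,50],[[-37,-13.7,-6.8],0,50],[[-37,-13.7,-6.8],0,50],[[-37,-13.7,-6.8],0,50],[[-37,-13.7,-6.8],0,50],[[-37,-13.7,-6.8],0,50],[[-37,-13.7,-6.8],0,50],[[-37,-13.7,-6.8],0,50],[[-37,-13.7,-6.8],0,50]]';  python3 rel.py 455 -276 310
```

```text
time: 10.85
tcp_pos: [518.8, 8.1, 335.7]
tool_rot: [0.243, 0.607, 0.709, 0.265]
contact_force: [0.6, -0.0, -0.4]
finger_gap: 50.0
t 10.85 tcp [518.8   8.1 335.7] F [ 0.6 -0.  -0.4] gap 50.0 q [-0.3  -0.09  1.97  0.49  0.63 -0.76]
 tilt 0.735 az 6.9 xt [-0.15  0.99 -0.02] yt [0.73 0.12 0.67]
 tcp in case [116.7 269.3 335.7]
  10mm cx in tool [0.23 7.42 6.7 ]
  10mm cy in tool [ 9.99 -0.02 -0.32]
  10mm up in tool [-0.22  6.7  -7.42]
delta tool [-271.2  -98.7  -46.4] 292.0
```

```bash
python3 -m creep '[[[-34,-12.4,-5.8],0,50],[[-34,-12.4,-5.8],0,50],[[-34,-12.4,-5.8],0,50],[[-34,-12.4,-5.8],0,50],[[-34,-12.4,-5.8],0,50],[[-34,-12.4,-5.8],0,50],[[-34,-12.4,-5.8],0,50],[[-34,-12.4,-5.8],0,50],[[0,0,0],0,50],[[0,0,0],0,50]]';  python3 rel.py 482 -271.4 272
python3 - <<'E'
from bench import eyes
import cv2,numpy as np
from h import *
d=eyes.get_image("side");np.savez("side1.npz",**d)
cv2.imwrite("pics/side1.png",cv2.resize(d["image"][20:240,150:390,::-1],None,fx=2.5,fy=2.5))
d=eyes.get_image("top");np.savez("top1.npz",**d)
cv2.imwrite("pics/top1.png",cv2.resize(d["image"][180:380,130:370,::-1],None,fx=3,fy=3))
E
```

```text
time: 11.68
tcp_pos: [455.1, -278.0, 308.9]
tool_rot: [0.242, 0.609, 0.708, 0.263]
contact_force: [1.3, 0.0, 0.1]
finger_gap: 50.1
t 11.68 tcp [ 455.1 -278.   308.9] F [1.3 0.  0.1] gap 50.1 q [-1.08  0.1   1.86  0.8   1.05 -1.6 ]
 tilt 0.731 az 6.8 xt [-0.14  0.99 -0.02] yt [0.74 0.12 0.67]
 tcp in case [  5.9  -2.  308.9]
  10mm cx in tool [0.27 7.45 6.67]
  10mm cy in tool [ 9.99 -0.06 -0.34]
  10mm up in tool [-0.21  6.67 -7.44]
delta tool [ 3.5 -4.1 45.8] 46.0
```

View pics/side1.png

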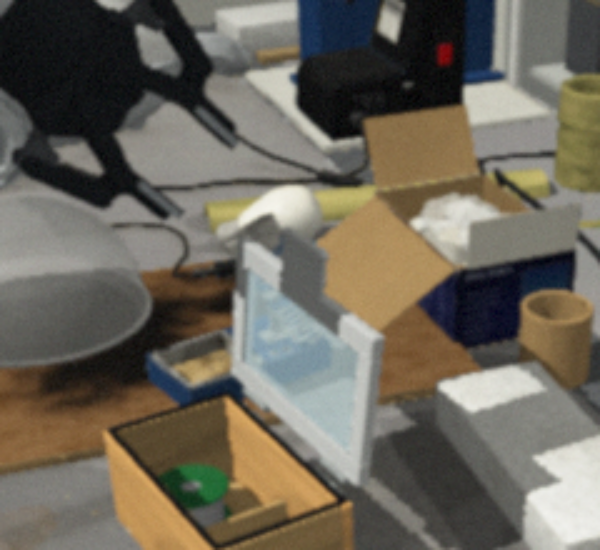

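View pics/top1.png

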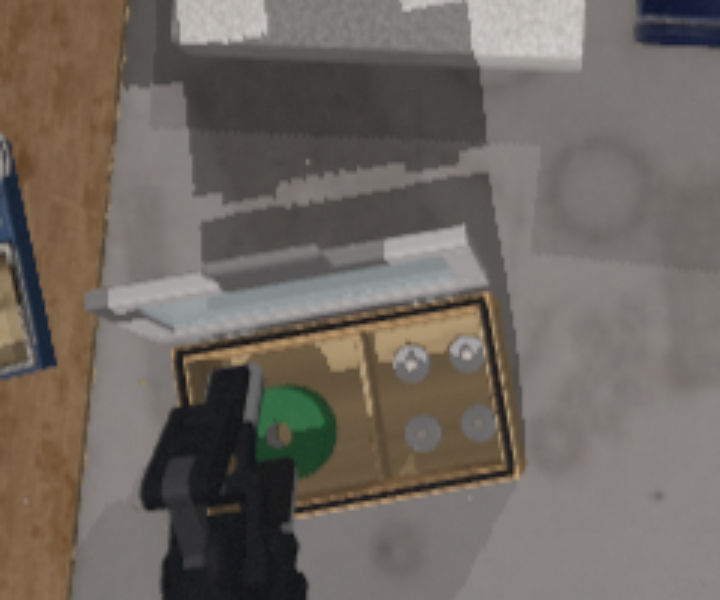

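Side view: both fingers slope towards the lid, with tips at crop (235,140) and (175,210). Top view: the jaw lies in the case's x–z plane. I'll measure the finger tips and the tab edge from depth.

Run:
```python
import numpy as np
from h import *
from rel import rt
d,r=rt();M=r.as_matrix()
for n in("side1","top1"):
    D=np.load(n+".npz");P=cloud(D).reshape(-1,3);P=P[D["range_z"].ravel()>0]
    L=(P-d["tcp_pos"])@M
    m=(abs(L[:,0])<30)&(abs(L[:,1])<70)&(L[:,2]>-45)&(L[:,2]<15);Q=L[m]
    for a,b,nm in((0,70,"upper"),(-70,0,"lower")):
        q=Q[(Q[:,1]>=a)&(Q[:,1]<b)]
        if len(q): print(n,nm,len(q),"min",np.percentile(q,3,axis=0).round(1),"max",np.percentile(q,97,axis=0).round(1))
    C=case_frame(P,[449,-277],.169);m=(abs(C[:,1])<26)&(C[:,0]>55)&(C[:,0]<110)&(C[:,2]>150)&(C[:,2]<262)
    T=C[m]
    for z in range(150,262,12):
        k=T[(T[:,2]>=z)&(T[:,2]<z+12)]
        if len(k): print("  z",z,len(k),"x",np.percentile(k[:,0],[5,50,95]).round(1))
```

```text
side1 upper 215 min [-15.   24.4 -43.8] max [ 4.7 37.8 -5.6]
side1 lower 197 min [-14.9 -40.3 -44.2] max [ -6.2 -25.9  -7.4]
  z 150 91 x [66.2 67.7 69.4]
  z 162 83 x [67.9 69.4 70.4]
  z 174 94 x [69.2 70.9 72.3]
  z 186 81 x [71.  72.3 73.5]
  z 198 86 x [70.  71.1 72.6]
  z 210 103 x [71.6 72.5 74.9]
  z 222 102 x [73.  74.3 75.8]
  z 234 94 x [74.3 75.4 77.1]
  z 246 66 x [74.2 76.4 80.4]
top1 upper 258 min [-13.2  25.7 -35.9] max [ 4.8 38.8 -5.7]
top1 lower 271 min [-13.3 -31.5 -42.9] max [  4.2 -24.4  -3.5]
  z 150 53 x [65.7 66.6 67.5]
  z 162 48 x [67.4 68.2 69. ]
  z 174 54 x [68.9 69.8 70.5]
  z 186 2 x [70.  70.2 70.4]
  z 198 47 x [69.5 70.1 70.7]
  z 210 71 x [70.7 71.7 72.7]
  z 222 62 x [72.5 73.3 74.1]
  z 234 31 x [73.8 74.1 81.6]
  z 246 189 x [74.1 77.4 80.8]
```

```bash
python3 -m creep '[[[2,-2.4,23],0,50],[[2,-2.4,23],0,50],[[0,0,14],0,50],[[0,0,14],0,50],[[0,0,14],0,50],[[0,0,0],0,50],[[0,0,0],0,50]]'; python3 rel.py
```

```text
time: 12.37
tcp_pos: [510.3, -263.7, 240.5]
tool_rot: [0.241, 0.606, 0.71, 0.264]
contact_force: [0.0, -0.5, -0.8]
finger_gap: 50.0
t 12.37 tcp [ 510.3 -263.7  240.5] F [ 0.  -0.5 -0.8] gap 50.0 q [-0.95  0.23  1.9   0.91  0.84 -1.68]
 tilt 0.731 az 7.2 xt [-0.15  0.99 -0.02] yt [0.73 0.13 0.67]
 tcp in case [ 62.6   2.8 240.5]
  10mm cx in tool [0.19 7.45 6.67]
  10mm cy in tool [10.    0.   -0.29]
  10mm up in tool [-0.22  6.68 -7.44]
```

```bash
python3 -m creep '[[[-1,0,13],0,50],[[-1,0,13],0,50],[[0,0,0],0,50]]'; python3 rel.py;  python3 - <<'E'
from bench import eyes
import cv2,numpy as np
d=eyes.get_image("side");np.savez("side2.npz",**d)
cv2.imwrite("pics/side2.png",cv2.resize(d["image"][80:240,180:330,::-1],None,fx=3.7,fy=3.7))
E
```

```text
time: 12.62
tcp_pos: [527.8, -264.8, 220.2]
tool_rot: [0.241, 0.607, 0.71, 0.264]
contact_force: [-0.1, 0.9, 1.2]
finger_gap: 50.0
t 12.62 tcp [ 527.8 -264.8  220.2] F [-0.1  0.9  1.2] gap 50.0 q [-0.91  0.28  1.9   0.94  0.79 -1.71]
 tilt 0.731 az 7.1 xt [-0.15  0.99 -0.02] yt [0.73 0.12 0.67]
 tcp in case [ 79.8  -1.2 220.2]
  10mm cx in tool [0.21 7.45 6.67]
  10mm cy in tool [10.   -0.01 -0.3 ]
  10mm up in tool [-0.22  6.67 -7.44]
```

View pics/side2.png

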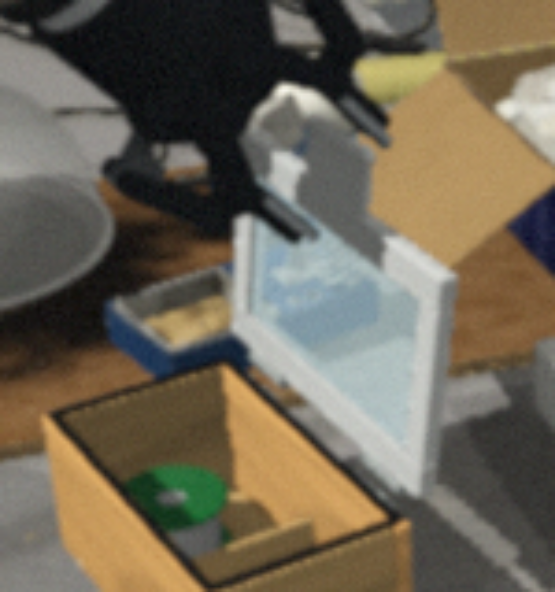

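Straddled: the upper tip is behind the tab top at (385,140) and the lower tip is in front of the lid at (305,235). Now I'll pull forward gently.

```bash
cat > lid.py <<'E'
from bench import eyes
import numpy as np
from h import *
from rel import rep
d,_=rep()
for n in("side","top"):
    D=eyes.get_image(n);P=cloud(D).reshape(-1,3);P=P[D["range_z"].ravel()>0]
    C=case_frame(P,[449,-277],.169)
    m=(abs(C[:,1])>60)&(abs(C[:,1])<95)&(C[:,0]<100)&(C[:,0]>-75)&(C[:,2]>93+ (n=="x"))&(C[:,2]<225)
    q=C[m][:,[0,2]]-[62,95];k=np.hypot(*q.T)
    q=q[(k>40)&(k<126)];a=np.arctan2(q[:,1],-q[:,0])
    print(n,len(a),"lid angle pct 10/50/90",np.percentile(a,[10,50,90]).round(3) if len(a) else None)
E
python3 -m creep '[[[0,-3,-2.7],0,50],[[0,-3,-2.7],0,50],[[0,-3,-2.7],0,50],[[0,-3,-2.7],0,50],[[0,-3,-2.7],0,50],[[0,-3,-2.7],0,50],[[0,-3,-2.7],0,50]]'; python3 lid.py
```

```text
time: 13.25
tcp_pos: [498.9, -270.1, 221.2]
tool_rot: [0.242, 0.607, 0.71, 0.263]
contact_force: [0.2, -0.4, 2.0]
finger_gap: 49.5
t 13.25 tcp [ 498.9 -270.1  221.2] F [ 0.2 -0.4  2. ] gap 49.5 q [-0.98  0.25  1.94  0.95  0.82 -1.76]
 tilt 0.732 az 6.9 xt [-0.15  0.99 -0.02] yt [0.73 0.12 0.67]
 tcp in case [ 50.4  -1.6 221.2]
  10mm cx in tool [0.22 7.44 6.67]
  10mm cy in tool [ 9.99 -0.01 -0.33]
  10mm up in tool [-0.24  6.68 -7.44]
side 806 lid angle pct 10/50/90 [1.474 1.515 1.563]
top 377 lid angle pct 10/50/90 [1.484 1.531 1.571]
```

```bash
python3 -m creep '[[[0,-3,-2.7],0,50],[[0,-3,-2.7],0,50],[[0,-3,-2.7],0,50],[[0,0,0],0,50],[[0,0,0],0,50]]'; python3 lid.py
```

```text
time: 13.77
tcp_pos: [487.2, -271.6, 220.9]
tool_rot: [0.242, 0.607, 0.71, 0.264]
contact_force: [0.2, -0.1, -0.4]
finger_gap: 50.0
t 13.77 tcp [ 487.2 -271.6  220.9] F [ 0.2 -0.1 -0.4] gap 50.0 q [-1.    0.24  1.96  0.95  0.84 -1.78]
 tilt 0.731 az 7.0 xt [-0.15  0.99 -0.02] yt [0.73 0.12 0.67]
 tcp in case [ 38.6  -1.1 220.9]
  10mm cx in tool [0.22 7.45 6.67]
  10mm cy in tool [ 9.99 -0.01 -0.32]
  10mm up in tool [-0.23  6.68 -7.44]
side 735 lid angle pct 10/50/90 [1.396 1.432 1.478]
top 347 lid angle pct 10/50/90 [1.431 1.468 1.505]
```

```bash
python3 -m creep '[[[0,-2.3,-2],0,50],[[0,-2.3,-2],0,50],[[0,-2.3,-2],0,50],[[0,0,0],0,50],[[0,0,0],0,50],[[0,0,0],0,50]]'; python3 lid.py
```

```text
time: 14.37
tcp_pos: [478.4, -272.9, 221.0]
tool_rot: [0.242, 0.607, 0.71, 0.264]
contact_force: [0.5, 0.1, 0.5]
finger_gap: 50.0
t 14.37 tcp [ 478.4 -272.9  221. ] F [0.5 0.1 0.5] gap 50.0 q [-1.03  0.23  1.97  0.95  0.85 -1.8 ]
 tilt 0.732 az 6.9 xt [-0.15  0.99 -0.02] yt [0.73 0.12 0.67]
 tcp in case [ 29.7  -0.9 221. ]
  10mm cx in tool [0.22 7.44 6.67]
  10mm cy in tool [ 9.99 -0.01 -0.32]
  10mm up in tool [-0.23  6.68 -7.44]
side 739 lid angle pct 10/50/90 [1.346 1.378 1.433]
top 475 lid angle pct 10/50/90 [1.381 1.427 1.461]
```

```bash
python3 -m creep '[[[0,-1.8,-1.7],0,50],[[0,-1.8,-1.7],0,50],[[0,-1.8,-1.7],0,50],[[0,0,0],0,50],[[0,0,0],0,50],[[0,0,0],0,50],[[0,0,0],0,50]]'; python3 lid.py
```

```text
time: 15.05
tcp_pos: [471.1, -274.0, 221.1]
tool_rot: [0.242, 0.607, 0.71, 0.264]
contact_force: [-0.7, 0.6, 0.5]
finger_gap: 50.0
t 15.05 tcp [ 471.1 -274.   221.1] F [-0.7  0.6  0.5] gap 50.0 q [-1.04  0.22  1.98  0.94  0.86 -1.82]
 tilt 0.732 az 7.0 xt [-0.15  0.99 -0.02] yt [0.73 0.12 0.67]
 tcp in case [ 22.3  -0.7 221.1]
  10mm cx in tool [0.22 7.44 6.67]
  10mm cy in tool [ 9.99 -0.01 -0.32]
  10mm up in tool [-0.23  6.68 -7.44]
side 664 lid angle pct 10/50/90 [1.26  1.297 1.35 ]
top 691 lid angle pct 10/50/90 [1.298 1.338 1.372]
```

```bash
python3 -m creep '[[[0,0,0],0,50],[[0,0,0],0,50],[[0,0,0],0,50],[[0,0,0],0,50]]'; python3 lid.py | tail -2
```

```text
time: 15.48
tcp_pos: [471.1, -273.9, 221.1]
tool_rot: [0.242, 0.607, 0.71, 0.264]
contact_force: [-0.3, 0.2, -0.4]
finger_gap: 49.9
side 408 lid angle pct 10/50/90 [1.089 1.131 1.192]
top 1141 lid angle pct 10/50/90 [1.117 1.152 1.186]
```

```bash
python3 -m creep '[[[0,0,0],0,50],[[0,0,0],0,50],[[0,0,0],0,50],[[0,0,0],0,50],[[0,0,0],0,50]]'; python3 lid.py ;python3 - <<'E'
from bench import eyes
import cv2
d=eyes.get_image("side")
cv2.imwrite("pics/side3.png",cv2.resize(d["image"][80:270,150:330,::-1],None,fx=3.1,fy=3.1))
E
```

```text
time: 16.0
tcp_pos: [471.1, -273.9, 221.1]
tool_rot: [0.242, 0.607, 0.71, 0.264]
contact_force: [-0.6, 0.6, -0.2]
finger_gap: 49.9
t 16.0 tcp [ 471.1 -273.9  221.1] F [-0.6  0.6 -0.2] gap 49.9 q [-1.04  0.22  1.98  0.94  0.86 -1.82]
 tilt 0.732 az 7.0 xt [-0.15  0.99 -0.02] yt [0.73 0.12 0.67]
 tcp in case [ 22.3  -0.6 221.1]
  10mm cx in tool [0.22 7.44 6.67]
  10mm cy in tool [ 9.99 -0.01 -0.32]
  10mm up in tool [-0.23  6.68 -7.44]
side 340 lid angle pct 10/50/90 [1.044 1.089 1.148]
top 1169 lid angle pct 10/50/90 [1.108 1.141 1.173]
```

View pics/side3.png

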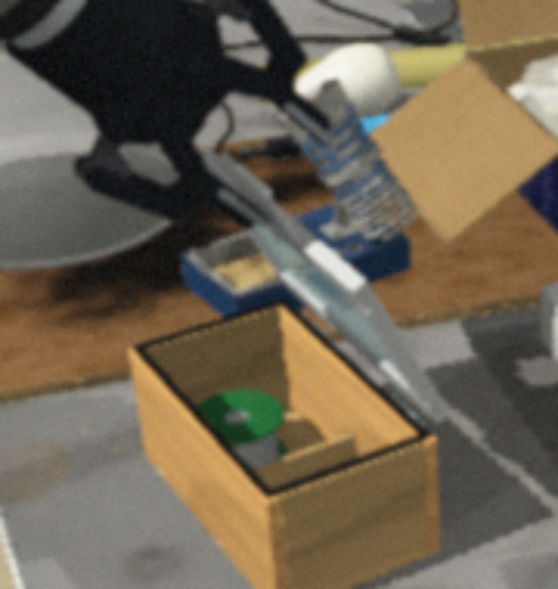

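The lid is resting on the lower finger at about 1.1 rad. Now I'll lower it.

```bash
python3 -m creep '[[[0,-3.7,-1.5],0,50],[[0,-3.7,-1.5],0,50],[[0,-3.7,-1.5],0,50],[[0,-3.7,-1.5],0,50],[[0,-3.7,-1.5],0,50],[[0,-3.7,-1.5],0,50],[[0,-3.7,-1.5],0,50],[[0,-3.7,-1.5],0,50],[[0,-3.7,-1.5],0,50],[[0,-3.7,-1.5],0,50],[[0,0,0],0,50],[[0,0,0],0,50]]'; python3 lid.py
```

```text
time: 17.15
tcp_pos: [433.7, -279.8, 207.5]
tool_rot: [0.242, 0.607, 0.71, 0.264]
contact_force: [-0.8, 0.5, -0.2]
finger_gap: 50.2
t 17.15 tcp [ 433.7 -279.8  207.5] F [-0.8  0.5 -0.2] gap 50.2 q [-1.14  0.21  2.04  0.96  0.89 -1.93]
 tilt 0.731 az 7.0 xt [-0.15  0.99 -0.02] yt [0.73 0.12 0.67]
 tcp in case [-1.550e+01 -2.000e-01  2.075e+02]
  10mm cx in tool [0.22 7.45 6.67]
  10mm cy in tool [ 9.99 -0.01 -0.32]
  10mm up in tool [-0.23  6.68 -7.44]
side 337 lid angle pct 10/50/90 [0.804 0.86  0.897]
top 1678 lid angle pct 10/50/90 [0.835 0.865 0.896]
```

Tracking as planned: 0.85 rad against 0.84. Continuing along the arc to 0.5.

```bash
python3 -m creep '[[[0,-4.7,0.6],0,50],[[0,-4.7,0.6],0,50],[[0,-4.7,0.6],0,50],[[0,-4.7,0.6],0,50],[[0,-4.7,0.6],0,50],[[0,-4.7,0.6],0,50],[[0,-4.4,1.3],0,50],[[0,-4.4,1.3],0,50],[[0,-4.4,1.3],0,50],[[0,-4.4,1.3],0,50],[[0,-4.4,1.3],0,50],[[0,0,0],0,50]]'; python3 lid.py
```

```text
time: 18.25
tcp_pos: [403.4, -285.1, 165.7]
tool_rot: [0.241, 0.607, 0.71, 0.264]
contact_force: [-0.8, 0.0, -0.9]
finger_gap: 49.6
t 18.25 tcp [ 403.4 -285.1  165.7] F [-0.8  0.  -0.9] gap 49.6 q [-1.22  0.27  2.13  1.03  0.86 -2.12]
 tilt 0.731 az 7.0 xt [-0.15  0.99 -0.02] yt [0.73 0.12 0.67]
 tcp in case [-46.4  -0.3 165.7]
  10mm cx in tool [0.22 7.45 6.67]
  10mm cy in tool [10.   -0.02 -0.31]
  10mm up in tool [-0.22  6.67 -7.45]
side 705 lid angle pct 10/50/90 [0.477 0.527 0.562]
top 2013 lid angle pct 10/50/90 [0.496 0.529 0.563]
```

```bash
python3 -m creep '[[[0,-4.1,1.9],0,50],[[0,-4.1,1.9],0,50],[[0,-4.1,1.9],0,50],[[0,-4.1,1.9],0,50],[[0,-4.1,1.9],0,50],[[0,-3.2,2.1],0,50],[[0,-3.2,2.1],0,50],[[0,-3.2,2.1],0,50],[[0,-3.2,2.1],0,50],[[0,-3.2,2.1],0,50],[[0,-3.2,2.1],0,50],[[0,0,0],0,50],[[0,0,0],0,50]]'; python3 lid.py;python3 - <<'E'
from bench import eyes
import cv2
d=eyes.get_image("side")
cv2.imwrite("pics/side4.png",cv2.resize(d["image"][100:290,150:330,::-1],None,fx=3.1,fy=3.1))
E
```

```text
time: 19.43
tcp_pos: [389.3, -288.3, 123.3]
tool_rot: [0.241, 0.607, 0.71, 0.264]
contact_force: [-1.8, 0.4, -1.9]
finger_gap: 49.7
t 19.43 tcp [ 389.3 -288.3  123.3] F [-1.8  0.4 -1.9] gap 49.7 q [-1.26  0.36  2.18  1.12  0.81 -2.31]
 tilt 0.731 az 7.0 xt [-0.15  0.99 -0.02] yt [0.73 0.12 0.67]
 tcp in case [-60.7  -1.1 123.3]
  10mm cx in tool [0.22 7.45 6.67]
  10mm cy in tool [10.   -0.01 -0.31]
  10mm up in tool [-0.22  6.68 -7.44]
side 819 lid angle pct 10/50/90 [0.198 0.24  0.281]
top 2072 lid angle pct 10/50/90 [0.207 0.238 0.279]
```

View pics/side4.png

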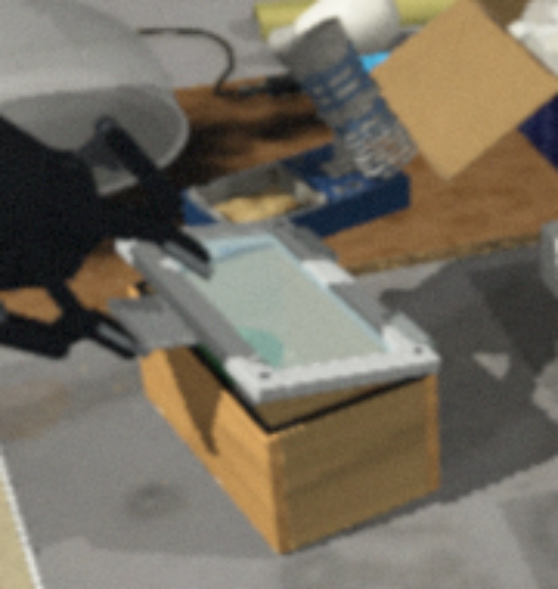

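The lid's tab lies on the lower finger, with about 0.2 rad left and the upper finger clear above it. Next is the final descent, taken slowly.

```bash
python3 -m creep '[[[0,-1.6,1.4],0,50],[[0,-1.6,1.4],0,50],[[0,-1.6,1.4],0,50],[[0,-1.6,1.4],0,50],[[0,-1.6,1.4],0,50],[[0,-1.6,1.4],0,50],[[0,-1.6,1.4],0,50],[[0,-1.3,1.4],0,50],[[0,-1.3,1.4],0,50],[[0,-1.3,1.4],0,50],[[0,-1.3,1.4],0,50],[[0,-1.3,1.4],0,50],[[0,-1.3,1.4],0,50],[[0,0,0],0,50]]'; python3 lid.py
```

```text
time: 20.75
tcp_pos: [387.4, -289.1, 97.0]
tool_rot: [0.242, 0.607, 0.71, 0.264]
contact_force: [-3.4, 0.8, -1.2]
finger_gap: 50.0
t 20.75 tcp [ 387.4 -289.1   97. ] F [-3.4  0.8 -1.2] gap 50.0 q [-1.26  0.43  2.2   1.2   0.78 -2.42]
 tilt 0.731 az 7.0 xt [-0.15  0.99 -0.02] yt [0.73 0.12 0.67]
 tcp in case [-62.7  -1.6  97. ]
  10mm cx in tool [0.22 7.45 6.67]
  10mm cy in tool [10.   -0.01 -0.31]
  10mm up in tool [-0.23  6.68 -7.44]
side 862 lid angle pct 10/50/90 [0.04  0.071 0.115]
top 2023 lid angle pct 10/50/90 [0.039 0.073 0.112]
```

```bash
python3 -m creep '[[[0,-0.67,0.74],0,50],[[0,-0.67,0.74],0,50],[[0,-0.67,0.74],0,50],[[0,-0.67,0.74],0,50],[[0,0,0],0,50]]'; python3 lid.py|tail -2;python3 -m creep '[[[0,-0.67,0.74],0,50],[[0,-0.67,0.74],0,50],[[0,-0.67,0.74],0,50],[[0,0,0],0,50]]'; python3 lid.py | tail -2
```

```text
time: 21.27
tcp_pos: [387.5, -289.3, 93.2]
tool_rot: [0.242, 0.607, 0.71, 0.264]
contact_force: [-3.1, 2.3, -2.2]
finger_gap: 49.7
side 846 lid angle pct 10/50/90 [0.018 0.05  0.089]
top 2000 lid angle pct 10/50/90 [0.015 0.048 0.089]
time: 21.7
tcp_pos: [387.8, -289.9, 90.6]
tool_rot: [0.242, 0.607, 0.71, 0.264]
contact_force: [0.1, -0.1, 0.4]
finger_gap: 50.0
side 825 lid angle pct 10/50/90 [0.006 0.035 0.08 ]
top 2004 lid angle pct 10/50/90 [0.003 0.035 0.075]
```

```bash
python3 -m creep '[[[0,-3.7,-3.3],0,50],[[0,-3.7,-3.3],0,50],[[0,-7.4,-6.7],0,50],[[0,-7.4,-6.7],0,50],[[0,-7.4,-6.7],0,50],[[0,-7.4,-6.7],0,50],[[0,-7.4,-6.7],0,50],[[0,0,0],0,50],[[0,0,0],0,50]]'; python3 lid.py;python3 - <<'E'
from bench import eyes
import cv2
d=eyes.get_image("side")
cv2.imwrite("pics/side5.png",cv2.resize(d["image"][100:290,130:330,::-1],None,fx=3,fy=3))
E
```

```text
time: 22.55
tcp_pos: [327.9, -298.6, 90.7]
tool_rot: [0.242, 0.607, 0.709, 0.264]
contact_force: [0.2, 0.2, 0.3]
finger_gap: 50.4
t 22.55 tcp [ 327.9 -298.6   90.7] F [0.2 0.2 0.3] gap 50.4 q [-1.44  0.42  2.25  1.12  0.84 -2.53]
 tilt 0.732 az 6.9 xt [-0.14  0.99 -0.02] yt [0.73 0.12 0.67]
 tcp in case [-123.    -0.9   90.7]
  10mm cx in tool [0.24 7.44 6.67]
  10mm cy in tool [ 9.99 -0.02 -0.33]
  10mm up in tool [-0.23  6.68 -7.44]
side 1035 lid angle pct 10/50/90 [0.006 0.036 0.075]
top 1992 lid angle pct 10/50/90 [0.004 0.036 0.075]
```

View pics/side5.png

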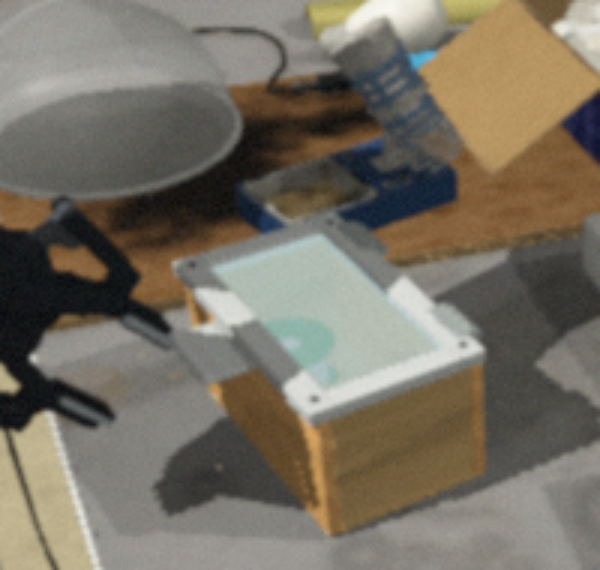

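The lid lies flat and the fingers are out in front of the tab. I'll back off along the finger axis, do a last check and hand in.

```bash
python3 -m creep '[[[0,0,-15],0,50],[[0,0,-15],0,50],[[0,0,-15],0,50],[[0,0,0],0,50],[[0,0,0],0,50],[[0,0,0],0,50]]'
python3 - <<'E'
from bench import eyes,env,status
from h import *
import numpy as np
for n in("top","side"):
    a=np.load(n+"0.npz");D=eyes.get_image(n)
    P=cloud(D).reshape(-1,3);C=case_frame(P[D["range_z"].ravel()>0],[449,-277],.169)
    m=(abs(C[:,1])>60)&(abs(C[:,1])<95)&(C[:,0]>-55)&(C[:,0]<50)&(C[:,2]>80)&(C[:,2]<125)
    print(n,"lid slope",np.polyfit(C[m][:,0],C[m][:,2],1).round(4))
    if n=="top":
        for nm,s in(("foam",np.s_[130:200,185:330]),("saw",np.s_[200:395,398:438])):
            print(nm,"mean abs img diff",np.abs(a["image"][s].astype(int)-D["image"][s]).mean().round(2))
s=status.read_state();print(s["time"],s["joint_vel"].round(3),s["contact_force"].round(1))
env.close_job()
E
```

```text
time: 23.2
tcp_pos: [298.9, -301.5, 123.7]
tool_rot: [0.242, 0.607, 0.71, 0.264]
contact_force: [0.7, -0.3, 0.1]
finger_gap: 50.0
top lid slope [2.50000e-03 9.79468e+01]
foam mean abs img diff 22.74
saw mean abs img diff 7.03
side lid slope [4.80000e-03 9.60421e+01]
23.3 [-0.001  0.002  0.    -0.004  0.001  0.004] [-0.5  0.5  0.3]
the job is handed in; nothing more can be done
```

The lid is shut and the job is handed in at 23.3 s of the 45 s allowed; it reports no verdict, so success is not confirmed.

**What I did:**
- I tilted the tool about 42° by pushing it past the edge of the arm's reach, because the moves themselves cannot tilt it. That let a finger lie under the tab.
- I straddled the tab and tipped the lid forward with the upper finger. It fell and came to rest on the lower finger at about 1.1 rad.
- I let it down along its arc at roughly 0.2–0.4 rad/s until it was shut, then drew the finger out forwards and clear.

**Last checks:**
- **Lid:** its slope from depth in the two views was 0.003–0.005 rad, inside the 0.02 rad limit.
- **Forces:** the readings, taken at the end of each move, never exceeded about 5 N and were near zero at hand-in. A brief peak at the catch would not show in them.
- **Reel:** in the last picture it is visible through the glass in the left half of the case. I did not measure its position.
- **Saw and foam:** a start-to-end image comparison did not settle whether they had moved. The foam region differed by 22.7 grey levels and the saw by 7.0. Changed arm and lid shadows are the likely cause, since the robot never went near either. I did not measure their positions at the end.

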